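# Hold a tube on the touch-mode vortex mixer

### The arm

A 6-joint arm with a two-finger parallel gripper is mounted at the origin on the work surface. World frame = base frame: x ahead of the robot, y to its left, z up, the work surface at z = 0. Lengths are in mm, angles in rad, forces in N, time in s.
With the tool pointing down it reaches from about 300 to 750 mm from the base axis. Payload 8.5 kg.
Tool frame: the origin (TCP) lies midway between the tips of the shut fingers; the grasp point (between the pads) lies 19 mm behind it (robot.grip_point_offset is the distance from the TCP to the grasp point, in mm); z points along the fingers, y is the line along which they close (so a half turn about z gives the same grasp; the last joint's range is limited). The gripper opens to 88 mm and grips with 3 to 60 N. Pads are 18 mm wide; open, the fingers measure 123 mm over their backs; the gripper's body (75 mm by 187 mm) begins 45 mm behind the grasp point.
Start: joints at [1.113, 0.381, 1.297, -0, 1.464, -0.215], TCP at [132.224, 533.851, 238.748] pointing down, gripper open.
Joint ranges: [-3.11, 3.11], [-0.89, 2.33], [0.22, 2.48], [-1.42, 4.56], [0.17, 2.85], [-2.88, 2.88]. Speed limits (rad/s): [2.39, 2.39, 3.14, 3.14, 3.14, 3.14].

### API

Orientations are given as a rotation vector (axis times angle).
In Python, from cell import robot, eyes gives the robot as it stands. The module is installed in compiled form; this text tells all that it offers.
- The arm moves only by the tool carry_out, never from a script. Its argument "increments" is one flat list of numbers, 5 for each row, row after row: the shift along the tool's x, y, z in m, then the turn about the tool's z in rad, then the closure, from 0 (fully open) to 1 (shut). In form: [x, y, z, yaw, fingers, x, y, z, yaw, fingers, ...]. A call has 1 to 20 rows; each row is the pose to reach, as a shift and turn from the pose commanded when the call began, along the tool's axes at that moment; what a row does not reach only later rows make up. A row lasts 1/12 s, in which the tool goes at most 41.7 mm and 7.16 degrees, less where a joint would pass 70% of its speed; a pose out of reach is approached as far as the arm can. A call with a gripper value outside its range is refused whole. The fingers move at their own pace and stop on an object; "newtons" is the grip in N (left out, the last holds). Time passes only in rows, so rows that repeat a pose let the fingers close. It gives the time, the measured TCP pose, the force, the opening and the grip force at its end, in the units of the state.
- robot.get_obs(): the state, without advancing time (a new reading comes with each control period).
- eyes.get_image(name): name is "side" or "top"; returns the picture (480x640x3 uint8, blue, green, red); there is no depth.
- eyes.camera_params(name): a dict with "fovy" (degrees; the focal length in pixels is half the picture's height over the tangent of half this angle, whatever the lens; pixels are square), "cx", "cy" (the principal point, pixels), "k1" (the pictures are not rectified: a ray, as slopes to the right and down, at radius r is drawn at 1 + k1 r^2 times it, then the intrinsics apply), "R" (3x3) and "t" (3): a world point X has camera coordinates R X + t. Camera axes: x right, y down, z forward; pixel columns grow to the right and rows downward; lengths in mm; the calibration is good to about 2 mm. A picture is of the moment at which its call begins. camera_params takes no time and is no camera call.
- robot.job_done(): hands the job in; it is judged then, once.
The state is a dict: "time_s": time; "joints": joint angles; "joint_velocities": joint speeds; "joint_torque": joint torques, N m; "position": TCP position; "orientation": TCP orientation; "ft_force": force on the tool from outside, world axes, zero at the start; "torque": the same for the moment, N m; "width": opening from 0.0 (shut) to 1.0 (fully open); "finger_force": force on a finger pad.
Only numpy, scipy, OpenCV 4.12 (cv2) and the standard library are available. Lean on these libraries where they do the work, as an engineer would, in place of code of your own. Each camera call takes 0.05 s, during which the arm holds its last target. There are 200 camera calls.

### The job

Mix the tall conical tube on the vortex mixer: press the mixer's rocker switch over from off to touch mode (the raised end goes fully down), then grip that tube, lift it straight out of the rack, stand it upright, tip first, in the mixer's black rubber cup and push it down until the sprung cup is fully home on its stop. Finish holding: the program ends with the gripper still gripping the upright tube and keeping the cup pressed on its stop, firmly but without ramming it. Only the tube may press the cup, and everything else on the bench stays where it stands.

Things in the scene. Friction and masses are not known exactly. Their poses are not given: they have to be found in the camera images.
- mixer: bench vortex mixer, cream housing 180 mm (x) by 125 mm (y), fixed to the bench. Origin at bench level; its x axis points from the control panel (front) to the cup (back), z up. A grey control panel slopes gently up towards the cup and carries the rocker switch (y = +30 mm) and a speed dial (y = -28 mm, 32 mm wide, leave it alone). The flat deck behind the panel starts at x = -25 mm and is 80 mm high; the cup's axis stands at x = +32 mm, y = 0
- rocker (a joint): tilt of the rocker switch in rad: 0 = off (its end nearer the cup stands up), 0.30 = touch mode (that end fully down, on its stop). It stays where it is left; about 2 to 4 N pressed down on the raised end turns it
- rocker_end (a point): middle of the top face of the rocker's end that is raised when off (the end nearer the cup), 11 mm from the rocker's pivot, about 77 mm above the bench when off; it goes down about 3.2 mm. The black rocker is 30 mm long (along the mixer's x) and 21 mm wide and stands proud of the panel
- cup (a joint): how far the mixer's cup is pressed down, in m: 0 = up, 0.008 = on its hard stop. A spring holds it up: it starts to sink at about 3.5 N and needs about 9 N to reach the stop
- cup_in (a point): centre of the inner floor of the black rubber cup, 104 mm above the bench when the cup is up. The cup is a funnel open upwards: rim 52 mm across (outside) and 20 mm above this point, wall 4 mm, inner floor about 28 mm across
- tube_mid (a point): the tall conical tube (50 mL centrifuge tube of whitish plastic with a ribbed grey screw cap): point on its axis half-way up, 57.5 mm above its tip; z along the axis towards the cap. Total height 115 mm; body 28.6 mm across; the lowest 17 mm taper to a flat tip 10 mm across; the cap is 34 mm across and fills the top 14 mm. Mass about 60 g. It stands in one of the rack's places, beside two shorter vials
- tube_tip (a point): the middle of the flat tip of the tall conical tube; z along the axis towards the cap
- rack: white plastic rack, fixed to the bench, 60 mm (x) by 214 mm (y) by 50 mm high, origin under its centre, z up. One row of four round places along its y axis at y = -72, -24, +24, +72 mm. Its top plate is 50 mm above the bench with 31 mm holes; the tall tube's tip stands 3 mm above the bench, so its upper 68 mm stick out above the plate. Fingers have room either side of the row (across it, along the rack's x)
- vial_a: short flat-bottomed screw-cap vial in the rack, 28 mm across, 78 mm high, cap 30 mm across, its foot 7 mm above the bench; bystander. Origin at the centre of its underside
- vial_b: a second vial like vial_a, in another place of the rack; bystander
- dropper: amber dropper bottle 34 mm across, 70 mm high, standing between rack and mixer; bystander. Origin under its centre
- beaker: empty glass beaker 70 mm across, 95 mm high, bystander. Origin under its centre
- flask: stoppered glass conical flask 82 mm across at the foot, 124 mm high, bystander. Origin under its centre
- dishes: two stacked glass dishes 90 mm across, 29 mm high together, bystander. Origin under their centre
- slidebox: slide box 87 by 102 by 33 mm, bystander. Origin under its centre
- reagent: amber reagent bottle 56 mm across, 125 mm high, bystander. Origin under its centre
Mind the look-alikes: they are no part of the job. What is shaped like the part that bears tube_mid but brown is not meant.

How it is judged:
By the outcome, as a careful person would: the job done as asked, in the order asked, and still so for the second after the job is handed in, while the arm keeps its last pose, push and grip.
It also fails if it takes over 61 s, if anything falls off the work surface, if the arm or the gripper's body presses on something with over 40 N, if the wrist force passes 120 N, or if a joint passes its speed limit or range.

## Working session

There is one attempt and no reset: what is moved stays moved. The work goes in short steps, Python scripts to look and compute and a tool call to move; the robot and the scene stay as the last step left them, time stands still between calls to the robot, and variables do not carry over. Pictures are saved under pics/ and viewed, at most 10 in all, crops included, and the job is handed in when it is done.

Besides the shell and the picture viewer there is one more tool, called after "Request:" by a JSON object that holds its "op" and its "data". carry_out: Moves the arm, as the interface text tells. Its arguments: {"type":"object","properties":{"increments":{"type":"array"},"newtons":{"type":"number"}},"required":["increments"]}

```bash
mkdir -p pics
python3 - <<'E'
from cell import robot, eyes
import cv2
for n in("top","side"):
    cv2.imwrite(f"pics/{n}0.png",eyes.get_image(n)); p=eyes.camera_params(n); print(n,p)
o=robot.get_obs(); print(o["time_s"],o["position"],o["orientation"],o["width"],o["ft_force"])
E
```

```text
top {'fovy': 53.29923661666329, 'cx': 321.1433492753809, 'cy': 243.19575037830037, 'k1': -0.03850242217160434, 'R': array([[-0.01528881, -0.99988098,  0.00206765],
       [-0.98762693,  0.01477859, -0.15612379],
       [ 0.15607465, -0.00442901, -0.98773533]]), 't': array([ 120.26738089,  548.23568996, 1221.36157648])}
side {'fovy': 45.50719204577787, 'cx': 339.52244137624376, 'cy': 243.35761664934086, 'k1': 0.05188728379170589, 'R': array([[ 0.99363326, -0.11174147,  0.01438016],
       [-0.04265277, -0.49123806, -0.86998041],
       [ 0.10427698,  0.86382811, -0.49287656]]), 't': array([-542.10075783,  156.52142493, 1206.44047116])}
0.1 [132.1209712  533.63246019 238.21406397] [-3.80475455e-01 -3.11803736e+00  1.89876859e-03] 1.0023831402977152 [-0.03960687  1.01769475 -0.67638084]
```

View pics/top0.png

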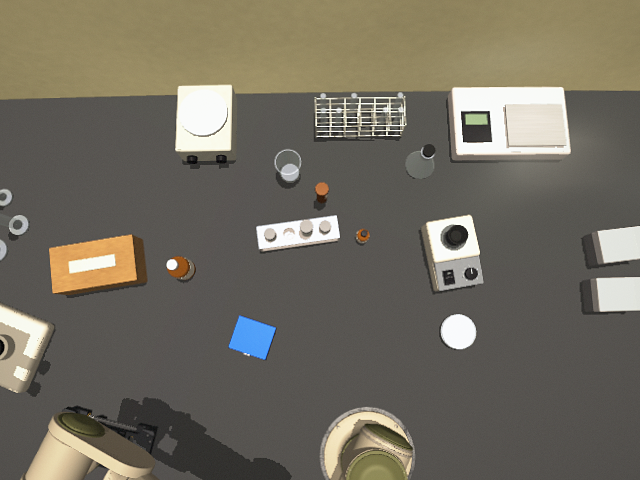

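View pics/side0.png

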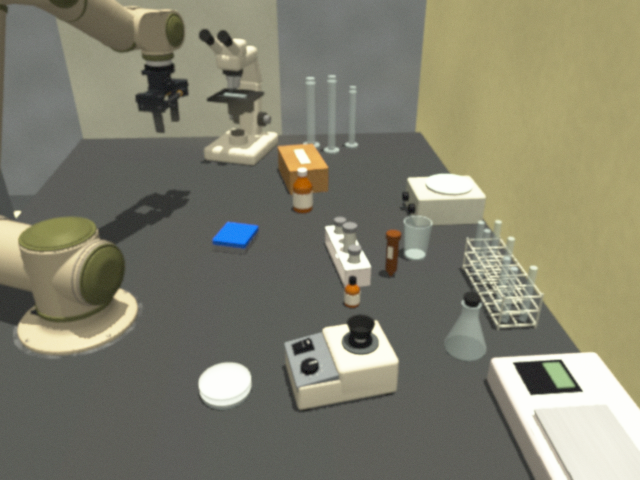

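The top view shows the mixer at (455,250) with its cup at (456,236), rocker at (448,277) and dial at (471,273). The rack is at (298,233), with caps at (270,234), (306,227) and (325,226). The side view shows the rack at (347,250) and the mixer at (340,360).

Tube candidates are the rack's grey caps and a brown tube standing alone at (322,190) top / (392,250) side. The brown one is the look-alike. I'll confirm the tall one with a crop.

Run:
```python
import cv2,numpy as np
t=cv2.imread("pics/top0.png");s=cv2.imread("pics/side0.png")
c=lambda im,x,y,w,h:cv2.resize(im[y:y+h,x:x+w],(400,300),interpolation=cv2.INTER_CUBIC)
cv2.imwrite("pics/crop1.png",np.vstack([np.hstack([c(t,250,200,100,75),c(s,300,205,100,75)]),np.hstack([c(t,405,210,100,75),c(s,270,310,140,105)])]))
```

```text
(no output)
```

View pics/crop1.png

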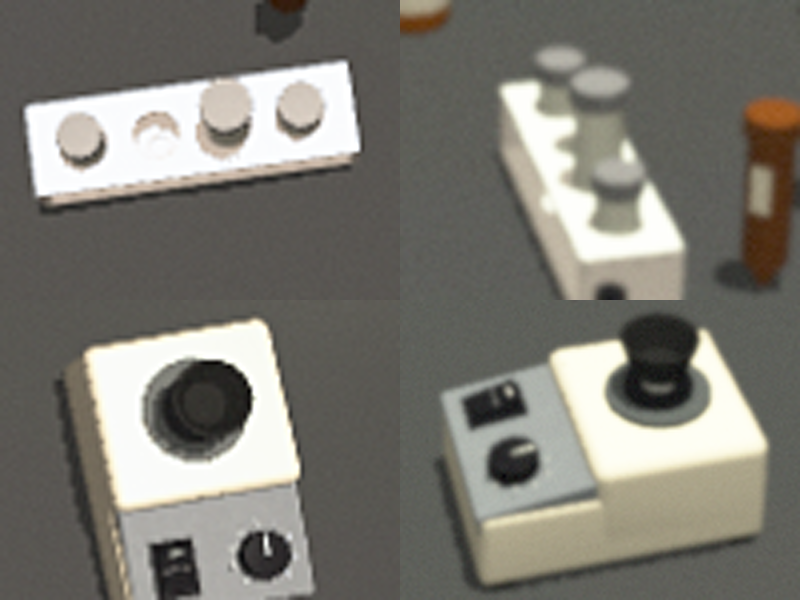

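The rack's caps in the top view are (270,234), (306,226) and (325,226). The middle one stands far taller in the side view (cap at (350,226)), is whitish with a grey cap and is the tube. The others are the short vials, and the brown tube at (490,245) in the crop is the look-alike. The rocker is at about (448,278) top, with the dial to its right.

```bash
cat > h.py <<'E'
import numpy as np, cv2
from cell import robot, eyes
class Cam:
    def __init__(s,n):
        p=eyes.camera_params(n); f=240/np.tan(np.radians(p["fovy"]/2))
        s.R,s.t=p["R"],np.array(p["t"]); s.K=np.array([[f,0,p["cx"]],[0,f,p["cy"]],[0,0,1]]); s.d=np.array([p["k1"],0,0,0,0.])
        s.C=-s.R.T@s.t
    def ray(s,uv):
        q=cv2.undistortPoints(np.array([[uv]],float),s.K,s.d)[0,0]; return s.R.T@np.array([*q,1])
    def plane(s,uv,z):
        r=s.ray(uv); return s.C+r*(z-s.C[2])/r[2]
    def proj(s,X): return cv2.projectPoints(np.array(X,float).reshape(-1,1,3),cv2.Rodrigues(s.R)[0],s.t,s.K,s.d)[0][:,0]
def tri(a,ua,b,ub):
    ra,rb=a.ray(ua),b.ray(ub); k=np.linalg.lstsq(np.c_[ra,-rb],b.C-a.C,rcond=None)[0]
    P,Q=a.C+ra*k[0],b.C+rb*k[1]; return (P+Q)/2,np.linalg.norm(P-Q)
T,S=Cam("top"),Cam("side")
E
python3 - <<'E'
from h import *
np.set_printoptions(precision=1,suppress=True)
t=cv2.imread("pics/top0.png")
hsv=cv2.cvtColor(t,cv2.COLOR_BGR2HSV)
def big(m,x,y,w,h):
    k=np.zeros_like(m);k[y:y+h,x:x+w]=m[y:y+h,x:x+w]
    return max(cv2.findContours(k,cv2.RETR_EXTERNAL,cv2.CHAIN_APPROX_NONE)[0],key=cv2.contourArea)
def rect(c,z,lab):
    P=np.array([T.plane(p[0],z)[:2] for p in c],np.float32); r=cv2.minAreaRect(P); print(lab,np.array(r[0]),np.array(r[1]),r[2]); print(cv2.boxPoints(r)); return r
rect(big(cv2.inRange(t,(215,215,215),(255,255,255)),245,205,105,55),50,"rack z50")
rect(big(cv2.inRange(t,(190,215,225),(255,255,255)),410,205,90,70),80,"deck z80")
g=cv2.cvtColor(t,cv2.COLOR_BGR2GRAY)
c=big(cv2.inRange(g,0,70),440,217,32,34); print("cup blob",cv2.boundingRect(c),cv2.minEnclosingCircle(c))
(x,y),r=cv2.minEnclosingCircle(c)
print("dark<55 rocker",end=" ")
c=big(cv2.inRange(g,0,75),439,266,17,22);R=rect(c,74,"rocker")
for uv,z in(((306.5,226),118),((457.5,233.7),124),((325,225.5),85),((270,233.5),85)): print(uv,T.plane(uv,z))
print("tube tri",tri(T,(306.5,226),S,(350.2,225.5)))
print("cup tri",tri(T,(457.5,233.7),S,(361,323.5)))
E
```

```text
rack z50 [580.1 173.3] [ 60.7 213.8] 7.427958011627197
[[536.2 275.3]
 [563.8  63.4]
 [624.   71.2]
 [596.4 283.2]]
deck z80 [ 553.  -227.4] [104.6 120.2] 9.03821849822998
[[ 491.9 -176.3]
 [ 510.8 -295. ]
 [ 614.  -278.5]
 [ 595.2 -159.9]]
cup blob (444, 225, 24, 23) ((455.5, 236.5), 12.349188804626465)
dark<55 rocker rocker [ 452.8 -211.6] [35.2 26.4] 8.160449028015137
[[ 433.5 -201. ]
 [ 437.2 -227.1]
 [ 472.1 -222.1]
 [ 468.3 -196. ]]
(306.5, 226) [582.2 148.2 118. ]
(457.5, 233.7) [ 556.  -227.4  124. ]
(325, 225.5) [589.2 101.5  85. ]
(270, 233.5) [570.5 242.9  85. ]
tube tri (array([584.2, 148.2, 115.3]), np.float64(2.986755827110144))
cup tri (array([ 556.5, -228.7,  119.7]), np.float64(0.6167501365773356))
```

```bash
cat >> h.py <<'E'
from scipy.spatial.transform import Rotation as Ro
def shift(goal,ydeg=None):
    "tool-frame shift (m) and yaw (rad) from the present pose to a world TCP goal with tool y heading ydeg (mod 180)"
    o=robot.get_obs(); R=Ro.from_rotvec(o["orientation"]).as_matrix(); p=np.array(o["position"])
    d=R.T@(np.array(goal)-p)/1000; y=0
    h=np.degrees(np.arctan2(R[1,1],R[0,1]))
    if ydeg is not None: y=-np.radians((ydeg-h+90)%180-90)
    print("t",round(o["time_s"],2),"pos",p.round(1),"heading",round(h,1),"joints",np.round(o["joints"],2),"F",np.round(o["ft_force"],1),"w",round(o["width"],3)); print("shift",d.round(4),"yaw",round(float(y),3))
E
python3 - <<'E'
from h import *
t=cv2.imread("pics/top0.png");s=cv2.imread("pics/side0.png")
a=np.radians(9.0);X=np.array([np.cos(a),np.sin(a)]);Y=np.array([-X[1],X[0]]);cup=np.array([555.7,-227.5]);O=cup-32*X
w=lambda x,y,z:[*(O+x*X+y*Y),z]
print("origin",O,"rocker_end",w(-56,30,77))
th=np.linspace(0,2*np.pi,40)
sets=[[w(x,y,80) for x,y in((-25,62.5),(90,62.5),(90,-62.5),(-25,-62.5))],[w(32+26*np.cos(q),26*np.sin(q),124) for q in th],
 [w(-67+p,30+q,z) for p,q,z in((15,10.5,77.5),(15,-10.5,77.5),(-15,-10.5,71),(-15,10.5,71))],[w(-56,30,77)]]
tube=[[583+17*np.cos(q),149+17*np.sin(q),118] for q in th]
def crop(im,c,x,y,pts):
    k=8 if im is t else 6;o=cv2.resize(im[y:y+300//k,x:x+400//k],(400,300),interpolation=cv2.INTER_CUBIC)
    for P in pts: 
        q=((c.proj(P)-[x,y]+.5)*k*[400/(400//k*k),300/(300//k*k)]).astype(int)
        cv2.polylines(o,[q],True,(0,255,0) if len(P)>1 else (0,0,255),1 if len(P)>1 else 5)
    return o
cv2.imwrite("pics/ov.png",np.vstack([np.hstack([crop(t,T,430,255,sets),crop(s,S,285,327,sets)]),np.hstack([crop(t,T,285,205,[tube]),crop(t,T,430,218,sets)])]))
print(T.plane((322,188),118)) 
shift(w(-56,30,120),99)
E
```

```text
origin [ 524.0939731  -232.50590288] rocker_end [np.float64(464.090392076421), np.float64(-211.63558270568618), 77]
[679.58792778 107.96484647 118.        ]
t 0.1 pos [132.1 533.6 238.2] heading 76.1 joints [ 1.11  0.38  1.3   0.    1.46 -0.22] F [-0.   1.  -0.7] w 1.002
shift [-0.5015 -0.6434  0.1189] yaw -0.4
```

View pics/ov.png

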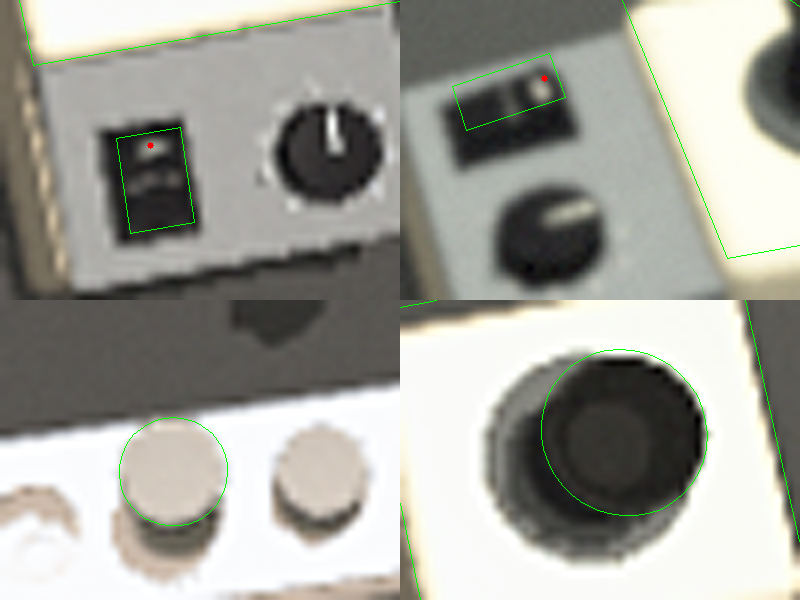

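The overlay agrees for the cup rim, tube cap (circle on the cap at (172,471)) and deck. The rocker in the side crop sits slightly lower than predicted, so I'll triangulate its marks and the dial.

Run:
```python
from h import *
a=np.radians(9.0);X=np.array([np.cos(a),np.sin(a)]);Y=np.array([-X[1],X[0]]);O=np.array([524.1,-232.5])
st,ss=(8,8*300/296),(400/396,1)
def T_(u,v): return (430+u/8-.5,255+v/(300/37)-.5)
def S_(u,v): return (285+(u-400)/(400/66)-.5,327+v/6-.5)
for n,tp,sp in(("mark",(153,145),(540,90)),("mid",(153,182),(510,104)),("dial",(328,152),(551,232)),("bez far-left TL",(98,132),(545,68)),("bez TR",(183,122),(579,137)),("bez BL",(118,243),(443,105)),("bez BR",(200,232),(460,170)),("deckcorner",(38,64),(625,0))):
    P,e=tri(T,T_(*tp),S,S_(*sp)); d=P[:2]-O; print(n,P.round(1),"err",round(e,1),"mixer",(d@X).round(1),(d@Y).round(1))
for z in(70,74,77): 
    d=[T.plane(T_(*p),z)[:2]-O for p in((153,145),(153,182),(149,183))]; print(z,[((q@X).round(1),(q@Y).round(1)) for q in d])
```

```text
mark [ 463.5 -213.2   74.3] err 1.9 mixer -56.8 28.5
mid [ 453.3 -213.8   69.9] err 0.4 mixer -67.0 29.6
dial [ 461.9 -271.    69.6] err 0.3 mixer -67.5 -28.3
bez far-left TL [ 467.2 -197.    69.5] err 4.3 mixer -50.7 44.0
bez TR [ 472.8 -225.8   65.6] err 0.8 mixer -49.6 14.7
bez BL [ 434.2 -203.4   62.6] err 0.7 mixer -84.2 42.9
bez BR [ 437.7 -230.8   60.2] err 0.0 mixer -85.0 15.2
deckcorner [ 490.7 -176.7   77.7] err 0.6 mixer -24.2 60.3
70 [(np.float64(-55.7), np.float64(27.1)), (np.float64(-67.2), np.float64(29.6)), (np.float64(-67.3), np.float64(31.0))]
74 [(np.float64(-55.9), np.float64(28.3)), (np.float64(-67.3), np.float64(30.7)), (np.float64(-67.4), np.float64(32.1))]
77 [(np.float64(-56.0), np.float64(29.1)), (np.float64(-67.4), np.float64(31.6)), (np.float64(-67.5), np.float64(32.9))]
```

Request:
{"op": "carry_out", "data": {"increments": [-0.502,-0.643,0.119,-0.4,1,-0.502,-0.643,0.119,-0.4,1,-0.502,-0.643,0.119,-0.4,1,-0.502,-0.643,0.119,-0.4,1,-0.502,-0.643,0.119,-0.4,1,-0.502,-0.643,0.119,-0.4,1,-0.502,-0.643,0.119,-0.4,1,-0.502,-0.643,0.119,-0.4,1,-0.502,-0.643,0.119,-0.4,1,-0.502,-0.643,0.119,-0.4,1,-0.502,-0.643,0.119,-0.4,1,-0.502,-0.643,0.119,-0.4,1,-0.502,-0.643,0.119,-0.4,1,-0.502,-0.643,0.119,-0.4,1,-0.502,-0.643,0.119,-0.4,1,-0.502,-0.643,0.119,-0.4,1,-0.502,-0.643,0.119,-0.4,1,-0.502,-0.643,0.119,-0.4,1,-0.502,-0.643,0.119,-0.4,1,-0.502,-0.643,0.119,-0.4,1]}}

```text
time_s: 1.77
position: [465.2, -213.2, 119.1]
orientation: [0.245, -3.132, -0.001]
ft_force: [-0.4, 0.7, -0.1]
width: 0.005
finger_force: 0.0
```

```bash
python3 -c "
from h import *
shift((465,-211.4,84),99)"
```

```text
t 1.77 pos [ 465.2 -213.2  119.1] heading 99.0 joints [-0.66  0.44  1.59  0.    1.12 -2.39] F [-0.4  0.7 -0.1] w 0.005
shift [-0.0001  0.0018  0.0351] yaw -0.001
```

Request:
{"op": "carry_out", "data": {"increments": [0,0.0015,0.015,0,1,0,0.0015,0.03,0,1,0,0.0015,0.037,0,1,0,0.0015,0.04,0,1,0,0.0015,0.042,0,1,0,0.0015,0.0425,0,1,0,0.0015,0.043,0,1,0,0.0015,0.0435,0,1,0,0.0015,0.0435,0,1]}}

```text
time_s: 2.52
position: [465.0, -209.4, 76.8]
orientation: [-0.247, 3.131, -0.001]
ft_force: [0.3, 2.1, 2.9]
width: 0.003
finger_force: 1.0
```

Request:
{"op": "carry_out", "data": {"increments": [0,0,0.0008,0,1,0,0,0.0016,0,1,0,0,0.0022,0,1,0,0,0.0028,0,1,0,0,0.0028,0,1]}}

```text
time_s: 2.93
position: [465.1, -209.7, 74.4]
orientation: [-0.247, 3.13, -0.002]
ft_force: [0.2, 3.1, 10.8]
width: 0.003
finger_force: 5.4
```

Request:
{"op": "carry_out", "data": {"increments": [0,0,0.0004,0,1,0,0,0.0008,0,1,0,0,0.0008,0,1]}}

```text
time_s: 3.18
position: [465.2, -209.7, 74.3]
orientation: [-0.247, 3.13, -0.002]
ft_force: [-1.0, 4.5, 17.2]
width: 0.007
finger_force: 9.2
```

Request:
{"op": "carry_out", "data": {"increments": [0,0,-0.02,0,1,0,0,-0.055,0,1,0,0,-0.086,0,1,-0.172,0.336,-0.086,1.6,0.3,-0.172,0.336,-0.086,1.6,0.3,-0.172,0.336,-0.086,1.6,0.3,-0.172,0.336,-0.086,1.6,0.3,-0.172,0.336,-0.086,1.6,0.3,-0.172,0.336,-0.086,1.6,0.3,-0.172,0.336,-0.086,1.6,0.3,-0.172,0.336,-0.086,1.6,0.3,-0.172,0.336,-0.086,1.6,0.3,-0.172,0.336,-0.086,1.6,0.3,-0.172,0.336,-0.086,1.6,0.3,-0.172,0.336,-0.086,1.6,0.3,-0.172,0.336,-0.086,1.6,0.3,-0.172,0.336,-0.086,1.6,0.3,-0.172,0.336,-0.086,1.6,0.3,-0.172,0.336,-0.086,1.6,0.3,-0.172,0.336,-0.086,1.6,0.3]}}

```text
time_s: 4.85
position: [581.9, 149.1, 158.5]
orientation: [-2.071, -2.362, 0.001]
ft_force: [-0.6, -0.3, -0.8]
width: 0.701
finger_force: 0.0
```

Run:
```python
from h import *
shift((583,149,67),7.4)
t=eyes.get_image("top");s=eyes.get_image("side")
cv2.imwrite("pics/t2.png",t);cv2.imwrite("pics/s2.png",s)
a=cv2.resize(s[320:375,280:353],(400,300),interpolation=cv2.INTER_CUBIC)
b=cv2.resize(t[255:292,430:480],(400,300),interpolation=cv2.INTER_CUBIC)
c=cv2.resize(s[140:290,280:480],(400,300),interpolation=cv2.INTER_CUBIC)
d=cv2.resize(t[150:270,240:400],(400,300),interpolation=cv2.INTER_CUBIC)
cv2.imwrite("pics/c2.png",np.vstack([np.hstack([b,a]),np.hstack([d,c])]))
```

```text
t 4.85 pos [581.9 149.1 158.5] heading 7.5 joints [ 0.05  0.53  1.28 -0.    1.33 -0.08] F [-0.6 -0.3 -0.8] w 0.701
shift [-0.0002  0.0011  0.0915] yaw 0.002
```

View pics/c2.png

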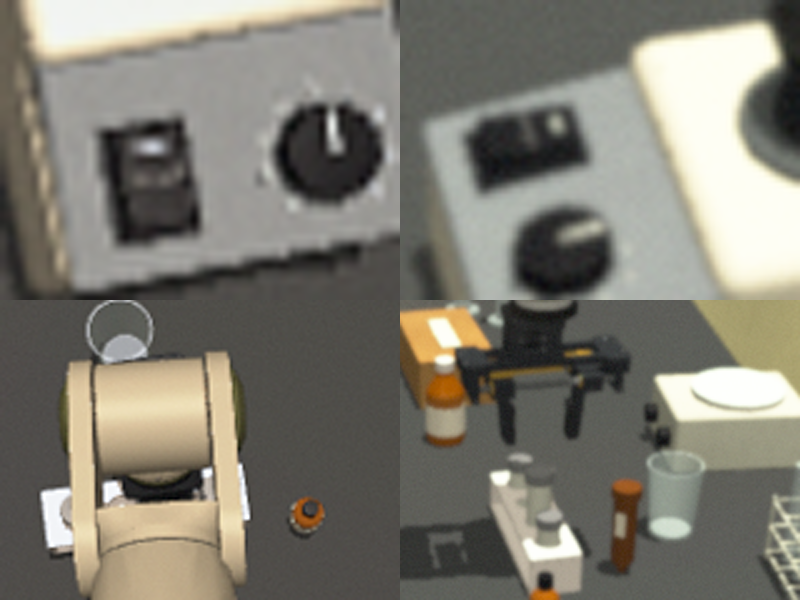

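The rocker's shading has changed: the front end is now lit and the cup-side end is down. The gripper hangs open above the tall tube at (540,475) in the crop, clear of the brown tube. Now I'll descend and grip.

Request:
{"op": "carry_out", "data": {"increments": [0,0.001,0.02,0,0.3,0,0.001,0.04,0,0.3,0,0.001,0.06,0,0.3,0,0.001,0.075,0,0.3,0,0.001,0.085,0,0.3,0,0.001,0.091,0,0.3,0,0.001,0.091,0,0.3,0,0.001,0.091,0,0.3]}}

```text
time_s: 5.62
position: [583.3, 149.4, 68.2]
orientation: [2.074, 2.359, 0.001]
ft_force: [0.2, -0.4, -0.7]
width: 0.701
finger_force: 0.0
```

Request:
{"op": "carry_out", "data": {"increments": [0,0,0,0,0.5,0,0,0,0,0.6,0,0,0,0,0.65,0,0,0,0,0.7,0,0,0,0,0.75,0,0,0,0,1,0,0,0,0,1,0,0,0,0,1,0,0,0,0,1], "newtons": 10}}

```text
time_s: 6.37
position: [583.1, 149.4, 67.9]
orientation: [2.074, 2.359, 0.001]
ft_force: [1.0, -0.2, 2.9]
width: 0.376
finger_force: 10.0
```

Opening is 33 mm, which suggests the pads' upper edge is catching the 34 mm cap. I'll reopen, go 8 mm lower and regrip.

Request:
{"op": "carry_out", "data": {"increments": [0,0,0,0,0.4,0,0,0,0,0.4,0,0,0.003,0,0.4,0,0,0.006,0,0.4,0,0,0.008,0,0.4,0,0,0.008,0,0.4,0,0,0.008,0,0.6,0,0,0.008,0,0.65,0,0,0.008,0,0.7,0,0,0.008,0,1,0,0,0.008,0,1,0,0,0.008,0,1,0,0,0.008,0,1], "newtons": 10}}

```text
time_s: 7.45
position: [582.9, 149.4, 59.6]
orientation: [-2.075, -2.359, 0.0]
ft_force: [0.7, -0.5, -1.2]
width: 0.319
finger_force: 10.0
```

Request:
{"op": "carry_out", "data": {"increments": [0,0,0,0,1,0,0,0,0,1,0,0,0,0,1,0,0,-0.005,0,1,0,0,-0.015,0,1,0,0,-0.03,0,1,0,0,-0.05,0,1,0,0,-0.07,0,1,0,0,-0.09,0,1,0,0,-0.11,0,1,0,0,-0.13,0,1,0,0,-0.145,0,1,0,0,-0.152,0,1,0,0,-0.152,0,1], "newtons": 40}}

```text
time_s: 8.62
position: [583.4, 149.5, 213.8]
orientation: [2.073, 2.357, 0.004]
ft_force: [-1.1, -0.2, -0.8]
width: 0.309
finger_force: 40.0
```

Run:
```python
from h import *
shift((556,-227.5,212),7.4)
t=eyes.get_image("top");s=eyes.get_image("side")
cv2.imwrite("pics/s3.png",s)
cv2.imwrite("pics/c3.png",cv2.resize(s[100:300,270:470],(600,600),interpolation=cv2.INTER_CUBIC))
```

```text
t 8.62 pos [583.4 149.5 213.8] heading 7.3 joints [ 0.05  0.49  1.19  0.    1.46 -0.07] F [-1.1 -0.2 -0.8] w 0.309
shift [-0.3704 -0.0753  0.0016] yaw -0.001
```

View pics/c3.png

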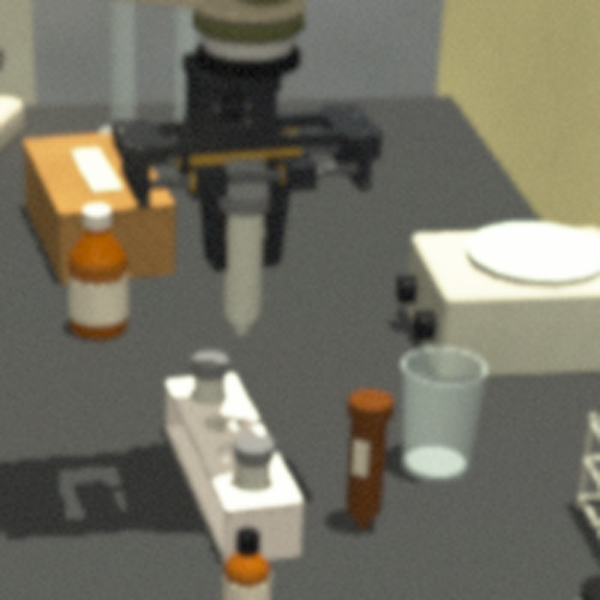

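The tube is held upright and clear of the rack, tip at about (350,212) in full pixels, with both vials still in place. I'll carry it over the cup.

Request:
{"op": "carry_out", "data": {"increments": [-0.015,-0.003,0,0,1,-0.04,-0.008,0,0,1,-0.07,-0.014,0,0,1,-0.1,-0.02,0,0,1,-0.13,-0.026,0,0,1,-0.16,-0.032,0,0,1,-0.19,-0.038,0,0,1,-0.22,-0.044,0,0,1,-0.25,-0.05,0,0,1,-0.28,-0.056,0,0,1,-0.31,-0.063,0,0,1,-0.335,-0.068,0,0,1,-0.355,-0.072,0,0,1,-0.365,-0.074,0,0,1,-0.37,-0.075,0,0,1,-0.37,-0.075,0,0,1,-0.37,-0.075,0,0,1]}}

```text
time_s: 10.13
position: [555.8, -226.2, 211.3]
orientation: [-2.074, -2.359, -0.0]
ft_force: [-0.7, 0.4, -0.8]
width: 0.314
finger_force: 40.0
```

Run:
```python
from h import *
s=eyes.get_image("side");t=eyes.get_image("top")
shift((556,-227.5,165),7.4)
p=np.array(robot.get_obs()["position"])
x0,y0=310,230
c=cv2.resize(s[y0:y0+120,x0:x0+100],(500,600),interpolation=cv2.INTER_CUBIC)
for X in(p-[0,0,56.6],[556,-227.5,104],[556,-227.5,124]):
    q=((S.proj(X)[0]-[x0,y0]+.5)*5).astype(int); cv2.circle(c,q.tolist(),3,(0,0,255),-1); print(q)
cv2.imwrite("pics/c4.png",c); cv2.imwrite("pics/t4.png",t)
```

```text
t 10.23 pos [ 556.  -225.9  211.7] heading 7.4 joints [-0.58  0.49  1.2   0.    1.46 -0.71] F [-0.  -1.  -0.9] w 0.316
shift [-0.0016 -0.0002  0.0467] yaw 0.0
[259 383]
[255 503]
[256 458]
```

View pics/c4.png

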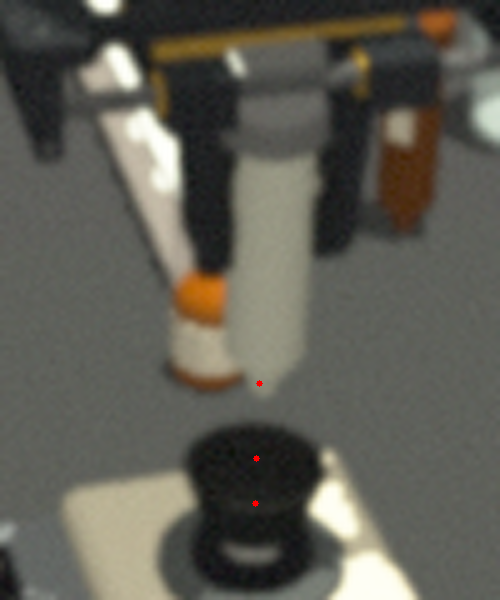

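Tip at (264,390) sits centred over the cup rim (254,459) to within about 2 mm, so I'll correct by 1–2 mm and lower it.

Request:
{"op": "carry_out", "data": {"increments": [-0.0015,-0.001,0.005,0,1,-0.0015,-0.001,0.015,0,1,-0.0015,-0.001,0.025,0,1,-0.0015,-0.001,0.033,0,1,-0.0015,-0.001,0.039,0,1,-0.0015,-0.001,0.044,0,1,-0.0015,-0.001,0.047,0,1,-0.0015,-0.001,0.047,0,1,-0.0015,-0.001,0.047,0,1]}}

```text
time_s: 10.98
position: [555.1, -228.8, 164.7]
orientation: [2.075, 2.359, 0.0]
ft_force: [-0.0, -0.6, -1.1]
width: 0.315
finger_force: 40.0
```

Request:
{"op": "carry_out", "data": {"increments": [0,0,0.001,0,1,0,0,0.002,0,1,0,0,0.003,0,1,0,0,0.004,0,1,0,0,0.005,0,1,0,0,0.006,0,1,0,0,0.007,0,1,0,0,0.007,0,1,0,0,0.007,0,1]}}

```text
time_s: 11.73
position: [555.1, -228.8, 158.0]
orientation: [2.074, 2.359, 0.0]
ft_force: [-0.6, 0.7, 5.1]
width: 0.309
finger_force: 40.0
```

Request:
{"op": "carry_out", "data": {"increments": [0,0,0.001,0,1,0,0,0.002,0,1,0,0,0.003,0,1,0,0,0.004,0,1,0,0,0.004,0,1,0,0,0.004,0,1]}}

```text
time_s: 12.23
position: [555.1, -228.9, 154.1]
orientation: [2.074, 2.358, 0.0]
ft_force: [-1.7, 1.3, 6.9]
width: 0.314
finger_force: 40.0
```

Request:
{"op": "carry_out", "data": {"increments": [0,0,0.0005,0,1,0,0,0.001,0,1,0,0,0.001,0,1,0,0,0.001,0,1]}}

```text
time_s: 12.57
position: [555.1, -228.8, 153.2]
orientation: [2.074, 2.358, 0.0]
ft_force: [-1.7, 1.5, 7.8]
width: 0.314
finger_force: 40.0
```

Forces are rising along the spring slope, so it isn't on the stop yet. I'll continue in 0.5–1 mm steps.

Request:
{"op": "carry_out", "data": {"increments": [0,0,0.0005,0,1,0,0,0.001,0,1,0,0,0.001,0,1,0,0,0.001,0,1]}}

```text
time_s: 12.9
position: [555.1, -228.9, 152.3]
orientation: [2.074, 2.358, 0.0]
ft_force: [-2.4, 0.7, 7.6]
width: 0.314
finger_force: 40.0
```

Request:
{"op": "carry_out", "data": {"increments": [0,0,0.0005,0,1,0,0,0.0005,0,1,0,0,0.0005,0,1]}}

```text
time_s: 13.15
position: [555.1, -228.9, 152.1]
orientation: [2.074, 2.358, 0.0]
ft_force: [-1.6, 0.6, 9.0]
width: 0.315
finger_force: 40.0
```

Request:
{"op": "carry_out", "data": {"increments": [0,0,0.0005,0,1,0,0,0.001,0,1,0,0,0.001,0,1,0,0,0.001,0,1]}}

```text
time_s: 13.48
position: [555.2, -228.9, 151.9]
orientation: [2.073, 2.357, 0.0]
ft_force: [-3.4, 1.7, 16.1]
width: 0.312
finger_force: 40.0
```

It's on the stop: a 1 mm command moved it 0.2 mm and the force jumped to about 17 N. I'll hold, then check.

Request:
{"op": "carry_out", "data": {"increments": [0,0,0,0,1,0,0,0,0,1,0,0,0,0,1,0,0,0,0,1,0,0,0,0,1,0,0,0,0,1,0,0,0,0,1,0,0,0,0,1,0,0,0,0,1,0,0,0,0,1]}}

```text
time_s: 14.32
position: [555.2, -228.9, 151.9]
orientation: [2.073, 2.357, 0.0]
ft_force: [-3.9, 2.1, 16.5]
width: 0.314
finger_force: 40.0
```

Run:
```python
from h import *
s=eyes.get_image("side")
o=robot.get_obs();print(o["position"],o["ft_force"],o["width"])
cv2.imwrite("pics/c5.png",cv2.resize(s[260:400,270:420],(640,597),interpolation=cv2.INTER_CUBIC))
```

```text
[ 555.19561114 -228.93659199  151.92856573] [-5.10328046  1.31047656 15.2537767 ] 0.3133244971906622
```

View pics/c5.png

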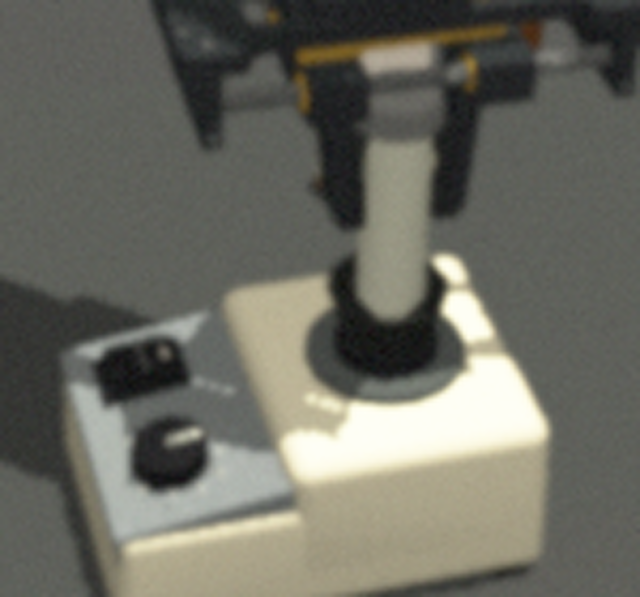

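The tube stands upright in the sunken cup at (390,300), still gripped. Total travel matches the 8 mm stroke, and the force is steady at about 16 N. Handing in.

```bash
python3 -c "
from cell import robot
print(robot.job_done())"
```

```text
the job is handed in; nothing more can be done
None
```

I handed the job in at about 14 s of robot time: the rocker was pressed over to touch mode, then the tall tube was lifted out of the rack and stood in the cup, where the gripper (40 N grip) holds it upright with the cup on its stop at about 16 N; the hand-in returned no verdict.

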